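# Hold an engineer's square in the corner between mould plate and core insert

## Robot

A 6-joint arm with a two-finger parallel gripper is mounted at the origin on the work surface. World frame = base frame: x ahead of the robot, y to its left, z up, the work surface at z = 0. Lengths are in mm, angles in degrees, forces in N, time in s.
With the tool pointing down it reaches from about 375 to 750 mm from the base axis. Payload 9 kg.
Tool frame: the origin (TCP) lies between the finger pads; the fingertips stand 25 mm ahead of it and the grasp point (between the pads) lies 6 mm ahead of it (bot.nose_length is the z of the fingertips in the tool frame, in mm); z points along the fingers, y is the line along which they close (so a half turn about z gives the same grasp; the last joint's range is limited). The gripper opens to 85 mm and grips with 20 to 120 N. Pads are 22 mm wide; open, the fingers measure 114 mm over their backs; the gripper's body (76 mm by 85 mm) begins 54 mm behind the grasp point. The pads swing forward as they close: fully open they stand 13 mm farther back than shut.
Start: joints at [-84.609, 5.964, 5.575, 89.605, 0, 77.527], TCP at [184.073, -571.096, 256.331] pointing down, gripper open.
Joint ranges: [-171.21, 171.21], [-48.23, 106.86], [-62.78, 66.21], [-105.2, 120.99], [-86.42, 89.51], [-180, 180]. Speed limits (degrees/s): [127.2, 127.2, 147.25, 180, 180, 180].

## Interface

Orientations are given as a 3x3 rotation matrix whose columns are the frame's x, y, z axes.
In Python, from plant import bot, capture, camera_info, ticket gives the robot as it stands.
- The arm moves only by the tool play_rows, never from a script. Its argument "commands" is a list of rows, each a list of 6 numbers: the shift along the tool's x, y, z in mm, then the turn, a rotation vector about the tool's x, y, z in rad. A call has 1 to 12 rows; each row shifts and turns the commanded pose from where the row before left it, along the tool's axes as they then stand; what a row does not reach is not made up. A row lasts 1/8 s, in which the tool goes at most 62.5 mm and 10.7 degrees, less where a joint would pass 70% of its speed; a pose out of reach is approached as far as the arm can. A call is refused whole if a number of a shift passes 62.5 or a number of a turn 0.188, either way. A call with a gripper value outside its range is refused whole. "grip" is the opening, from 0 (shut) to 1 (fully open), set as the call begins (left out, the last holds). The fingers move at their own pace and stop on an object; "force" is the grip in N (left out, the last holds). Time passes only in rows, so rows that do not move let the fingers close. It gives the time, the measured TCP pose, the force, the opening and the grip force at its end, in the units of the state.
- bot.observe(): the state, without advancing time (a new reading comes with each control period).
- capture(name): name is "scene" or "top"; returns the picture (420x560x3 uint8, red, green, blue); there is no depth.
- camera_info(name): a dict with "intrinsics" (3x3 intrinsics, pixels), "R" (3x3) and "t" (3): a world point X has camera coordinates R X + t. Camera axes: x right, y down, z forward; pixel columns grow to the right and rows downward; lengths in mm; the calibration is good to about 2 mm. A picture is of the moment at which its call begins. camera_info takes no time and is no camera call.
- ticket.hand_in(): hands the job in; it is judged then, once.
The state is a dict: "time_s": time; "joint_pos": joint angles; "joint_vel": joint speeds; "effort": joint torques, N m; "position": TCP position; "orientation": TCP orientation; "ft_force": force on the tool from outside, world axes, zero at the start; "wrist_torque": the same for the moment, N m; "finger_gap": finger opening in mm; "grasp_force": force on a finger pad.
Only numpy, scipy, OpenCV 4.12 (cv2) and the standard library are available. Lean on these libraries where they do the work, as an engineer would, in place of code of your own. Each camera call takes 0.05 s, during which the arm holds its last target. There are 200 camera calls.

## Task

Check that the core insert stands square on the mould plate: take the engineer's square by its stock, set the stock down flat on the plate a centimetre or two clear of the insert, then push the square up to the middle of the insert's broad face until its underside sits on the plate and its heel and blade edge lie flush along the insert. Finish while still gripping it and pressing it firmly into that corner, down and against the insert; do not let go. Leave the two loose guide pillars and the brass bushing where they are.

Things in the scene. Friction and masses are not known exactly. Their poses are not given: they have to be found in the camera images.
- try_square: loose steel engineer's square, about 0.4 kg, standing on its dark stock, a bar 120 (x) x 20 (y) x 24 (z) mm. Bright blade 22 (x) x 6 (y) mm rises at the +x (heel) end to 120 mm above the underside; its outer edge is flush with the stock's end, making one face at x = +60 mm. Origin: centre of the stock's underside; x along the stock to the heel, z up along the blade
- square_heel (a point): point at the foot of the square's outer corner, 60 mm along +x from the square's origin, on the underside; axes as the square's
- square_grip (a point): point on top of the stock (24 mm above the underside), 20 mm from the origin towards the tail, 80 mm behind the heel face, 58 mm clear of the blade: a good place to grip across the stock's 20 mm width from above; axes as the square's
- mould_plate: fixed steel plate lying level on the bench, 250 (x) x 220 (y) x 36 (z) mm; origin at the centre of its underside, top face at z = 36 mm. Two dark pillars, diameter 24, 72 mm tall, stand on it at x = +105, y = +-88 mm; empty bores in the -x corners. The insert stands on the +x half; the -x half is free. Brass nipples stick out 20 mm from its -y side
- core_insert: fixed bright steel block upright on the mould plate, 40 (x) x 70 (y) x 110 (z) mm, with the plate's axis directions; origin at the centre of its underside, on the plate's top face (36 mm above the bench). Its broad face at x = -20 mm, looking to -x over the free half of the plate, is the face to check
- insert_face (a point): middle of the foot of that broad face, where it meets the plate's top: axes as the insert's, so +x points into the insert. The square is home when square_heel coincides with this point (y within 20 mm) and the square's x axis points the same way.
- pillar_a: loose dark steel guide pillar standing on the bench, diameter 24 (foot collar 30), 85 mm tall, origin under its centre; to be left alone
- pillar_b: a second loose guide pillar, as pillar_a; to be left alone
- bushing: loose brass guide bushing standing on end, outer diameter 36, bore 25, 30 mm tall, origin under its centre; to be left alone
Mind the look-alikes: they are no part of the job. Several things look just like the try_square: the one meant starts farthest from the robot's base.

How it is judged (in metres and radians):
On the way:
1. the square's stock sits flat on the plate with its heel still clear of the insert (at least 5 mm) (contact force between try_square and mould_plate above 0.5 N and z of square_heel in the frame of insert_face between -0.003 and 0.003 m and x of square_heel in the frame of insert_face between -0.06 and -0.005 m and angle between try_square's own z axis and vertical below 0.03 rad), for 0.2 s.
At the end, for the whole second after the job is handed in: Square gripped (over 4 N) and pressed over 1 N on both plate and insert; heel within 2 mm of the corner and 20 mm of the face's middle; upright within 0.02 rad, in line with the insert within 0.035 rad, at rest; loose pillars and bushing moved under 20 mm (contact force between try_square and mould_plate above 1 N and contact force between try_square and core_insert above 1 N and contact force between try_square and the fingers above 4 N and x of square_heel in the frame of insert_face between -0.002 and 0.002 m and z of square_heel in the frame of insert_face between -0.002 and 0.002 m and y of square_heel in the frame of insert_face between -0.02 and 0.02 m and angle between try_square's own z axis and vertical below 0.02 rad and angle between the x axis of try_square and the x axis of core_insert, either way round below 0.035 rad and linear speed of try_square below 0.01 m/s and distance of each of pillar_a, pillar_b, bushing from where it was at the start of the episode below 0.02 m); the arm keeps its last pose, push and grip.
It fails at once if a loose pillar or the bushing is knocked over or shoved (more than 20 mm) (distance of any of pillar_a, pillar_b, bushing from where it was at the start of the episode above 0.02 m or angle between any of pillar_a, pillar_b, bushing's own z axis and vertical above 0.5 rad).
It also fails if it takes over 48 s, if anything falls off the work surface, if the arm or the gripper's body presses on something with over 40 N, if the wrist force passes 120 N, or if a joint passes its speed limit or range.

## Working session

There is one attempt and no reset: what is moved stays moved. The work goes in short steps, Python scripts to look and compute and a tool call to move; the robot and the scene stay as the last step left them, time stands still between calls to the robot, and variables do not carry over. Pictures are saved under pics/ and viewed, at most 10 in all, crops included, and the job is handed in when it is done.

Besides the shell and the picture viewer there is one more tool, called after "Call:" as name([rows], argument=value, ...), one row to a line, values as JSON. play_rows: Moves the arm, as the interface text tells. Its arguments: {"type":"object","properties":{"commands":{"type":"array"},"grip":{"type":"number"},"force":{"type":"number"}},"required":["commands"]}

```bash
mkdir -p pics; python3 - <<'E'
from plant import bot,capture,camera_info
import cv2,numpy as np
for n in("scene","top"):
    im=capture(n); cv2.imwrite(f"pics/{n}0.png",im[:,:,::-1]); c=camera_info(n)
    print(n,np.round(c["intrinsics"],1).tolist(),np.round(c["R"],4).tolist(),np.round(c["t"],1).tolist())
s=bot.observe();print(s["orientation"],s["time_s"])
E
```

```text
scene [[458.7, 0.0, 275.9], [0.0, 458.7, 208.5], [0.0, 0.0, 1.0]] [[0.5653, 0.8247, 0.0171], [0.4866, -0.3167, -0.8142], [-0.666, 0.4686, -0.5803]] [-353.7, -167.3, 1313.9]
top [[515.9, 0.0, 280.6], [0.0, 515.9, 211.6], [0.0, 0.0, 1.0]] [[0.008, -1.0, 0.003], [-0.994, -0.0083, -0.1087], [0.1087, -0.0021, -0.9941]] [72.1, 515.0, 1207.1]
[[ 9.51782710e-01  3.06772968e-01 -1.38801101e-04]
 [ 3.06772901e-01 -9.51781944e-01  1.23196297e-03]
 [ 2.45824555e-04 -1.21514147e-03 -9.99999232e-01]] 0.1
```

View pics/scene0.png

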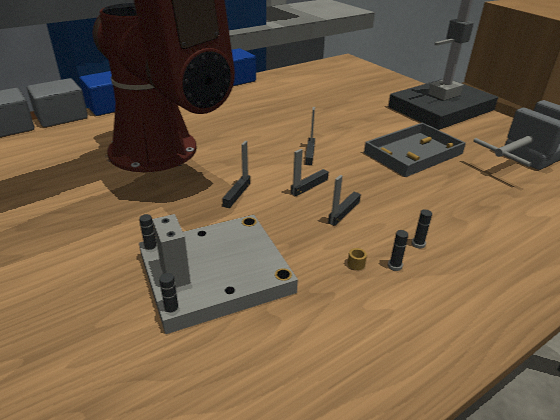

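View pics/top0.png

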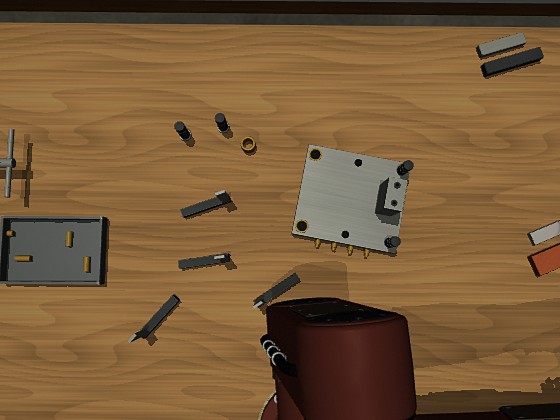

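The target is the square at top-view (205,205) with its heel at about (222,197), since it is farthest from the base at about (311,431). The plate centre is near (350,200). The insert is at (391,195) and its free face looks left in the image (world +y).

```bash
cat > h.py <<'E'
import numpy as np,cv2
from plant import bot,capture,camera_info
def ray(n,p,z):
    c=camera_info(n);R=np.array(c["R"]);t=np.array(c["t"])
    d=R.T@np.linalg.inv(c["intrinsics"])@np.array([p[0],p[1],1.]);o=-R.T@t
    return o+d*(z-o[2])/d[2]
def proj(n,X):
    c=camera_info(n);q=np.array(c["intrinsics"])@(np.array(c["R"])@np.array(X,float)+c["t"]);return q[:2]/q[2]
def big(mask):
    cs,_=cv2.findContours(mask.astype(np.uint8),cv2.RETR_EXTERNAL,cv2.CHAIN_APPROX_NONE);return max(cs,key=cv2.contourArea)
E
python3 - <<'E'
from h import *
im=cv2.imread("pics/top0.png").astype(int);hsv=cv2.cvtColor(im.astype(np.uint8),cv2.COLOR_BGR2HSV)
# stock
sub=np.zeros(im.shape[:2],bool);sub[180:230,170:245]=1
m=sub&(im.max(2)<75)&(im.max(2)-im.min(2)<25)
c=big(m);r=cv2.minAreaRect(c);b=cv2.boxPoints(r);print("stock",r,[np.round(ray("top",p,24)[:2],1).tolist() for p in b])
sub[:]=0;sub[135:265,285:415]=1
m2=sub&(hsv[...,1]<50)&(im.max(2)>90)
c2=big(cv2.morphologyEx(m2.astype(np.uint8),cv2.MORPH_CLOSE,np.ones((9,9))));r=cv2.minAreaRect(c2);b=cv2.boxPoints(r);print("plate",r,[np.round(ray("top",p,36)[:2],1).tolist() for p in b])
o=im.astype(np.uint8).copy();cv2.drawContours(o,[c],-1,(0,0,255),1)
A=cv2.resize(o[175:235,165:245],None,fx=7,fy=7,interpolation=0)
o=im.astype(np.uint8).copy();cv2.drawContours(o,[c2],-1,(0,0,255),1)
B=cv2.resize(o[140:260,285:420],None,fx=5,fy=5,interpolation=0)[:600]
cv2.imwrite("pics/A.png",A);cv2.imwrite("pics/B.png",B)
E
```

```text
stock ((205.4768524169922, 204.52357482910156), (11.170921325683594, 50.564674377441406), 71.02959442138672) [[522.7, 318.7], [563.5, 204.6], [537.9, 195.4], [497.2, 309.2]]
plate ((351.609130859375, 198.23252868652344), (104.99913787841797, 90.6467514038086), 10.885527610778809) [[463.0, 50.2], [678.5, 10.1], [632.0, -238.0], [418.2, -193.4]]
```

View pics/A.png

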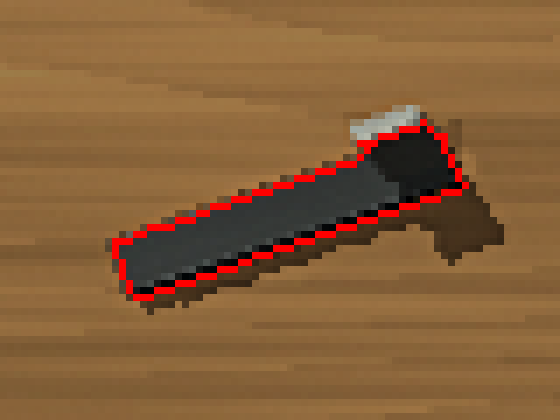

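View pics/B.png

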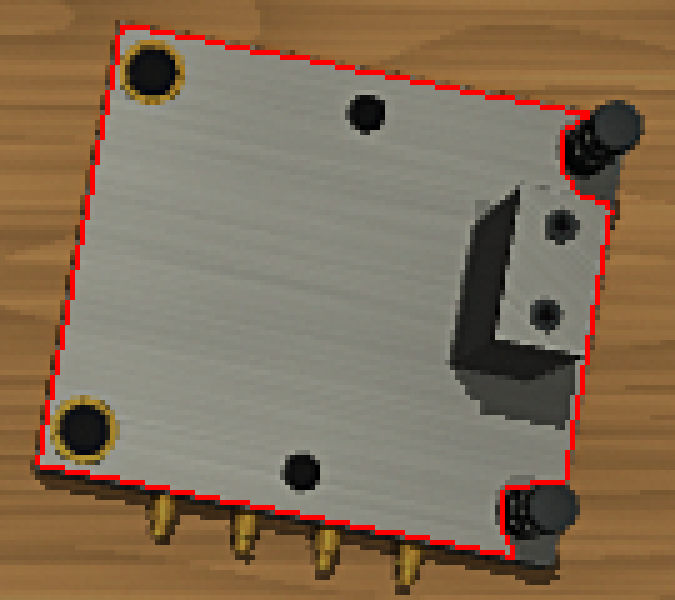

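Crop A shows the stock outline: tail end at about (181,210)-(184,216), heel end near (231,200), with the blade leaning up and away from the camera. Crop B shows the plate corners at (309,145), (293,233) and (387,252). The insert face's top edge runs (388.6,177.6)-(384.4,207.6).

```bash
cat >> h.py <<'E'
def delta(T,yaw,s=None):
    """tool-axes shift and rotvec from current pose to position T, tool-down, tool x at yaw deg"""
    from scipy.spatial.transform import Rotation as Ro
    s=s or bot.observe();R=np.array(s["orientation"]);a=np.radians(yaw)
    G=np.array([[np.cos(a),np.sin(a),0],[np.sin(a),-np.cos(a),0],[0,0,-1]])
    return np.round(R.T@(np.array(T)-s["position"]),2),np.round(Ro.from_matrix(R.T@G).as_rotvec(),4)
E
python3 - <<'E'
from h import *
f=lambda p,z:np.round(ray("top",p,z)[:2],1)
A=lambda x,y:((x)/7+165-.5+.0,(y)/7+175-.5)
B=lambda x,y:((x)/5+285-.5,(y)/5+140-.5)
print("stock tail far/near, heel-near, far-at-blade",f(A(114,243),24),f(A(135,290),24),f(A(465,186),24),f(A(360,161),24))
P=[f(B(*q),36) for q in((120,26),(40,466),(512,557),(590,115))];print("plate",P)
ang=lambda a,b:np.degrees(np.arctan2(*(b-a)[::-1]))
print("plate yaw",ang(P[0],P[3]),ang(P[1],P[2]),ang(P[1],P[0])-90,[np.linalg.norm(P[0]-P[1])])
print("insert face top edge",f(B(519,187),146),f(B(497,339),146)," foot",f(B(453,364),36),f(B(476,215),36), "top right", f(B(611,205),146),f(B(585,357),146))
# scene check of the stock: project stock ends
print([np.round(proj("scene",[*f(A(x,y),24),24])) for x,y in((114,243),(465,186))], bot.nose_length)
im=cv2.imread("pics/scene0.png");cv2.imwrite("pics/C.png",cv2.resize(im[165:325,125:375],None,fx=3,fy=3,interpolation=0))
E
```

```text
stock tail far/near, heel-near, far-at-blade [518.4 316.1] [502.3 308.4] [539.2 196.1] [547.5 232.3]
plate [array([676.3,  10.4]), array([463.4,  47.8]), array([ 422.2, -175.2]), array([ 634.6, -215.8])]
plate yaw -100.44521149007714 -100.46755393250551 -99.96345140076187 [np.float64(216.16005643966693)]
insert face top edge [ 579.4 -157.7] [ 512.6 -147.2]  foot [ 513.6 -148.5] [ 585.4 -160.3] top right [ 571.8 -197.7] [ 505.1 -185.2]
[array([359., 194.]), array([326., 215.])] 25.0
```

View pics/C.png

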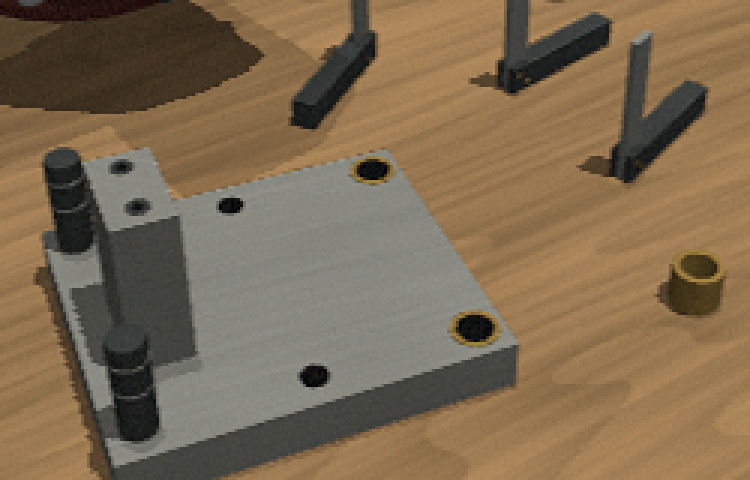

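The scene crop shows that the target is the right-hand square: heel at about (333,222) with the stock receding to (360,195). The plate's free half is clear. I'll swing over now.

Call:
play_rows([
  [58,-2.8,3,0,0,-0.0968],
  [58,-2.8,3,0,0,-0.0968],
  [58,-2.8,3,0,0,-0.0968],
  [58,-2.8,3,0,0,-0.0968],
  [58,-2.8,3,0,0,-0.0968],
  [58,-2.8,3,0,0,-0.0968],
  [58,-2.8,3,0,0,-0.0968],
  [58,-2.8,3,0,0,-0.0968],
  [58,-2.8,3,0,0,-0.0968],
  [58,-2.8,3,0,0,-0.0968],
  [58,-2.8,3,0,0,-0.0968],
  [58,-2.8,3,0,0,-0.0968],
], grip=1)

```text
time_s: 1.6
position: [597.5, -56.4, 219.7]
orientation: [[0.094, 0.996, -0.001], [0.996, -0.094, 0.0], [0.0, -0.001, -1.0]]
ft_force: [0.8, 0.2, 0.5]
finger_gap: 85.6
grasp_force: 0.0
```

Call:
play_rows([
  [58,-2.8,0,0,0,-0.0968],
  [58,-2.8,0,0,0,-0.0968],
  [58,-2.8,0,0,0,-0.0968],
  [58,-2.8,0,0,0,-0.0968],
  [0,0,0,0,0,0],
  [0,0,0,0,0,0],
])

```text
time_s: 2.35
position: [575.1, 171.5, 219.9]
orientation: [[-0.286, 0.958, -0.0], [0.958, 0.286, -0.0], [-0.0, -0.001, -1.0]]
ft_force: [-0.4, 0.2, 0.1]
finger_gap: 85.1
grasp_force: 0.0
```

```bash
python3 - <<'E'
from h import *
s=bot.observe();print(s["time_s"],s["position"],s["joint_pos"],delta([523.4,274.4,150],109))
E
```

```text
2.35 [575.07225456 171.4777281  219.9239546 ] [ 4.14184149e+00  5.75436816e+00  1.57118624e+00  8.58427460e+01
 -2.16561442e-02  7.75302937e+01] (array([113.42, -20.06,  69.9 ]), array([-0.0005,  0.0003, -0.0417]))
```

Call:
play_rows([
  [38,-7,0,0,0,-0.014],
  [38,-7,0,0,0,-0.014],
  [37.4,-6,0,0,0,-0.0137],
  [0,0,40,0,0,0],
  [0,0,40,0,0,0],
  [0,0,40,0,0,0],
  [0,0,0,0,0,0],
  [0,0,0,0,0,0],
])

```text
time_s: 3.35
position: [523.3, 273.1, 101.9]
orientation: [[-0.324, 0.946, 0.001], [0.946, 0.324, 0.0], [-0.0, 0.001, -1.0]]
ft_force: [0.4, 0.4, -0.3]
finger_gap: 85.6
grasp_force: 0.0
```

```bash
python3 - <<'E'
from h import *
s=bot.observe();print(s["time_s"],s["position"],delta([523.4,274.4,28],109))
a=cv2.resize(capture("scene")[120:240,270:430],None,fx=3.5,fy=3.5)[:,:,::-1];b=cv2.resize(capture("top")[150:270,140:250],None,fx=3.5,fy=3.5)[:,:,::-1]
cv2.imwrite("pics/D.png",np.hstack([a,b])[:, :800] if a.shape[1]+b.shape[1]<=800 else cv2.resize(np.hstack([a,b]),(800,int(800*420/(a.shape[1]+b.shape[1])))))
E
```

```text
3.35 [523.27047433 273.09032924 101.8905936 ] (array([ 1.22,  0.44, 73.89]), array([ 0.0014,  0.0003, -0.0016]))
```

View pics/D.png

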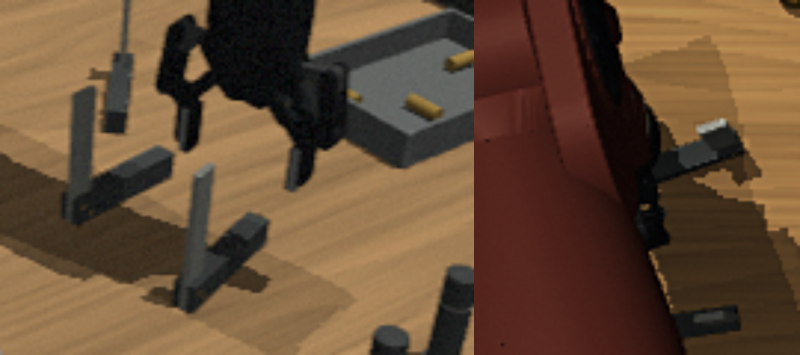

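The open fingers straddle the target stock, with the blade well clear of them. I'll descend and grip.

Call:
play_rows([
  [0.6,0,35,0,0,0],
  [0.6,0.4,25,0,0,0],
  [0,0,14,0,0,0],
  [0,0,0,0,0,0],
  [0,0,0,0,0,0],
])

```text
time_s: 4.08
position: [523.2, 275.2, 27.8]
orientation: [[-0.325, 0.946, 0.002], [0.946, 0.325, 0.0], [-0.0, 0.002, -1.0]]
ft_force: [-0.1, 0.1, -0.4]
finger_gap: 85.5
grasp_force: 0.0
```

Call:
play_rows([
  [0,0,0,0,0,0],
  [0,0,0,0,0,0],
  [0,0,0,0,0,0],
  [0,0,0,0,0,0],
  [0,0,0,0,0,0],
  [0,0,0,0,0,0],
  [0,0,0,0,0,0],
  [0,0,0,0,0,0],
], grip=0, force=60)

```text
time_s: 5.08
position: [522.7, 275.1, 26.7]
orientation: [[-0.325, 0.946, 0.001], [0.946, 0.325, 0.0], [-0.0, 0.001, -1.0]]
ft_force: [1.9, 0.9, 3.9]
finger_gap: 19.4
grasp_force: 59.7
```

Call:
play_rows([
  [0,0,-10,0,0,0],
  [0,0,-20,0,0,0],
  [0,0,-20,0,0,0.08],
  [0,0,-15,0,0,0.11],
  [0,0,0,0,0,0.13],
  [0,0,0,0,0,0.12],
  [0,0,0,0,0,0.07],
  [-15,5,0,0,0,0],
  [-30,9,0,0,0,0],
  [-38,12,0,0,0,0],
  [-38,12,0,0,0,0],
  [-38,12,0,0,0,0],
])

```text
time_s: 6.58
position: [543.0, 107.6, 91.8]
orientation: [[0.176, 0.984, 0.0], [0.984, -0.176, -0.0], [-0.0, 0.0, -1.0]]
ft_force: [1.2, -1.0, -3.6]
finger_gap: 19.2
grasp_force: 58.7
```

Call:
play_rows([
  [-38,12,0,0,0,0],
  [-38,12,0,0,0,0],
  [-38,12,0,0,0,0],
  [-30,9,0,0,0,0],
  [-10,3,0,0,0,0],
  [0,0,0,0,0,0],
  [0,0,0,0,0,0],
  [0,0,0,0,0,0],
])

```text
time_s: 7.58
position: [562.9, -49.5, 91.3]
orientation: [[0.176, 0.984, -0.0], [0.984, -0.176, 0.0], [0.0, -0.0, -1.0]]
ft_force: [0.3, -0.1, -5.2]
finger_gap: 19.2
grasp_force: 58.7
```

```bash
python3 - <<'E'
from h import *
s=bot.observe();print(s["time_s"],s["position"],s["ft_force"],s["wrist_torque"],delta([563.7,-54.6,73],79.8))
a=capture("scene")[:,:,::-1];b=capture("top")[:,:,::-1]
cv2.imwrite("pics/e_scene.png",a);cv2.imwrite("pics/e_top.png",b)
a=cv2.resize(a[150:330,130:310],(540,540));b=cv2.resize(b[140:260,285:370],None,fx=3,fy=4.5)
cv2.imwrite("pics/E.png",np.hstack([a,b]))
E
```

```text
7.575 [562.90684807 -49.48933117  91.29143302] [ 0.27889059 -0.1115698  -5.23789763] [0.09706579 0.01769787 0.05595243] (array([-4.89,  1.68, 18.29]), array([-0.0002, -0.0001,  0.0009]))
```

View pics/E.png

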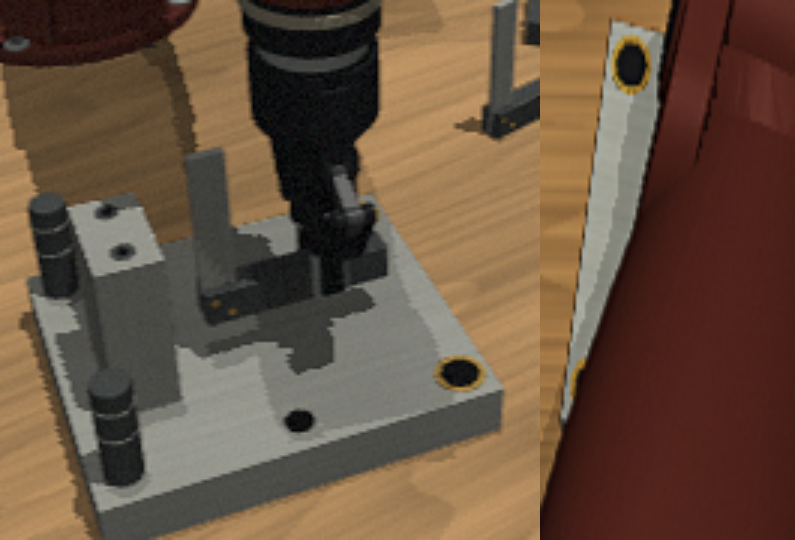

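The scene crop shows the square held level above the plate, heel foot at about scene (199,257) and clear of the insert. I'll check that against the kinematics while lowering it.

Call:
play_rows([
  [0,0,8,0,0,0],
  [0,0,10,0,0,0],
  [0,0,5,0,0,0],
  [0,0,2,0,0,0],
  [0,0,0,0,0,0],
  [0,0,0,0,0,0],
])

```text
time_s: 8.43
position: [563.3, -50.6, 66.6]
orientation: [[0.178, 0.984, 0.001], [0.984, -0.178, -0.0], [-0.0, 0.001, -1.0]]
ft_force: [-0.6, 0.7, -4.2]
finger_gap: 18.8
grasp_force: 58.7
```

```bash
python3 - <<'E'
from h import *
print("heel foot far pred",proj("scene",[558.6,-130,64.6]),"seen 199.3 257.3; blade top pred",proj("scene",[551.8,-129,184.6]),"seen ~192 202")
print("insert face foot far/near pred",proj("scene",[580.5,-159,36]),proj("scene",[511.5,-147,36]),"top",proj("scene",[580.5,-159,146]))
s=bot.observe();print(s["position"],s["ft_force"],s["wrist_torque"])
E
```

```text
heel foot far pred [197.59840968 259.1666741 ] seen 199.3 257.3; blade top pred [190.52494607 203.68826992] seen ~192 202
insert face foot far/near pred [189.87794282 283.65251303] [179.78721764 259.85970718] top [183.84711952 236.40626337]
[563.26443222 -50.56216617  66.60909859] [-0.57385148  0.74017829 -4.21900382] [ 0.07770789 -0.05000036 -0.02699518]
```

Call:
play_rows([
  [0,0,1.5,0,0,0],
  [0,0,1,0,0,0],
  [0,0,0.5,0,0,0],
  [0,0,0,0,0,0],
])

```text
time_s: 8.93
position: [563.0, -50.4, 63.2]
orientation: [[0.178, 0.984, -0.0], [0.984, -0.178, -0.0], [-0.0, -0.0, -1.0]]
ft_force: [0.4, -0.2, -4.5]
finger_gap: 18.9
grasp_force: 58.7
```

Call:
play_rows([
  [0,0,0.7,0,0,0],
  [0,0,0.4,0,0,0],
  [0,0,0,0,0,0],
  [0,0,0,0,0,0],
])

```text
time_s: 9.43
position: [563.2, -50.5, 62.7]
orientation: [[0.178, 0.984, 0.0], [0.984, -0.178, -0.0], [-0.0, 0.0, -1.0]]
ft_force: [-3.8, 1.9, 4.8]
finger_gap: 18.9
grasp_force: 59.9
```

Call:
play_rows([
  [0,0,0.4,0,0,0],
  [0,0,0,0,0,0],
  [0,0,0,0,0,0],
  [0,0,0,0,0,0],
])

```text
time_s: 9.93
position: [563.2, -50.4, 62.7]
orientation: [[0.177, 0.984, 0.0], [0.984, -0.177, -0.0], [-0.0, 0.0, -1.0]]
ft_force: [-6.6, 2.0, 8.5]
finger_gap: 18.6
grasp_force: 60.6
```

```bash
python3 - <<'E'
from h import *
s=bot.observe();print(s["position"],s["ft_force"],s["wrist_torque"])
a=capture("scene")[:,:,::-1];cv2.imwrite("pics/f_scene.png",a)
cv2.imwrite("pics/F.png",cv2.resize(a[170:310,140:290],None,fx=4,fy=4,interpolation=2))
E
```

```text
[563.18075825 -50.44875391  62.74671623] [-6.58528888  2.03370296  8.50106142] [ 0.44340122  1.1933754  -0.0930149 ]
```

View pics/F.png

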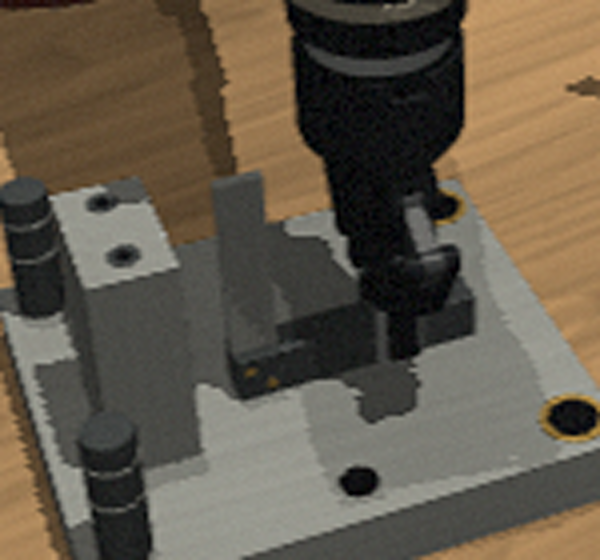

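The stock is seated on the plate, heel foot at about scene (200,269), roughly 24 mm short of the insert foot. I'll slide it in now.

Call:
play_rows([
  [-2,0,0,0,0,0],
  [-3,0,0,0,0,0],
  [-3,0,0,0,0,0],
  [-3,0,0,0,0,0],
  [-3,0,0,0,0,0],
  [-2,0,0,0,0,0],
  [0,0,0,0,0,0],
  [0,0,0,0,0,0],
])

```text
time_s: 10.98
position: [561.3, -66.2, 62.7]
orientation: [[0.177, 0.984, 0.002], [0.984, -0.177, -0.0], [0.0, 0.002, -1.0]]
ft_force: [1.2, 1.9, 5.4]
finger_gap: 19.1
grasp_force: 60.0
```

Call:
play_rows([
  [-1,0,0,0,0,0],
  [-1,0,0,0,0,0],
  [-1,0,0,0,0,0],
  [0,0,0,0,0,0],
])

```text
time_s: 11.48
position: [560.8, -69.0, 62.7]
orientation: [[0.177, 0.984, 0.003], [0.984, -0.177, 0.0], [0.001, 0.002, -1.0]]
ft_force: [0.5, 3.5, 5.9]
finger_gap: 19.2
grasp_force: 60.0
```

Call:
play_rows([
  [-1,0,0,0,0,0],
  [-1,0,0,0,0,0],
  [-1,0,0,0,0,0],
  [0,0,0,0,0,0],
])

```text
time_s: 11.98
position: [560.2, -72.0, 62.7]
orientation: [[0.177, 0.984, 0.003], [0.984, -0.177, 0.0], [0.001, 0.002, -1.0]]
ft_force: [0.1, 4.1, 5.6]
finger_gap: 18.7
grasp_force: 60.0
```

Call:
play_rows([
  [-0.7,0,0,0,0,0],
  [-0.7,0,0,0,0,0],
  [0,0,0,0,0,0],
])

```text
time_s: 12.35
position: [560.0, -73.3, 62.7]
orientation: [[0.177, 0.984, 0.003], [0.984, -0.177, 0.0], [0.001, 0.002, -1.0]]
ft_force: [0.9, 3.7, 6.2]
finger_gap: 18.7
grasp_force: 60.0
```

Call:
play_rows([
  [-0.7,0,0,0,0,0],
  [-0.7,0,0,0,0,0],
  [0,0,0,0,0,0],
])

```text
time_s: 12.72
position: [559.7, -74.7, 62.7]
orientation: [[0.177, 0.984, 0.003], [0.984, -0.177, 0.0], [0.001, 0.002, -1.0]]
ft_force: [0.3, 3.9, 6.2]
finger_gap: 18.8
grasp_force: 60.0
```

Call:
play_rows([
  [-0.6,0,0,0,0,0],
  [-0.6,0,0,0,0,0],
  [0,0,0,0,0,0],
])

```text
time_s: 13.1
position: [559.6, -75.1, 62.7]
orientation: [[0.177, 0.984, 0.003], [0.984, -0.177, 0.002], [0.002, 0.003, -1.0]]
ft_force: [1.3, 7.0, 5.4]
finger_gap: 19.0
grasp_force: 60.0
```

Call:
play_rows([
  [-0.6,0,0,0,0,0],
  [-0.6,0,0,0,0,0],
  [0,0,0,0,0,0],
])

```text
time_s: 13.48
position: [559.6, -75.2, 62.7]
orientation: [[0.176, 0.984, 0.003], [0.984, -0.176, 0.004], [0.004, 0.003, -1.0]]
ft_force: [3.1, 14.0, 6.0]
finger_gap: 19.0
grasp_force: 60.0
```

```bash
python3 - <<'E'
from h import *
s=bot.observe();print(s["time_s"],s["position"],s["ft_force"],s["wrist_torque"])
a=capture("scene")[:,:,::-1];cv2.imwrite("pics/g_scene.png",a)
cv2.imwrite("pics/G.png",cv2.resize(a[190:300,150:260],(660,600),interpolation=2)[:600])
E
```

```text
13.475 [559.57176868 -75.24529367  62.72989824] [ 3.10637147 14.03062859  6.00206049] [ 2.64441693 -0.57290488 -0.16260682]
```

View pics/G.png

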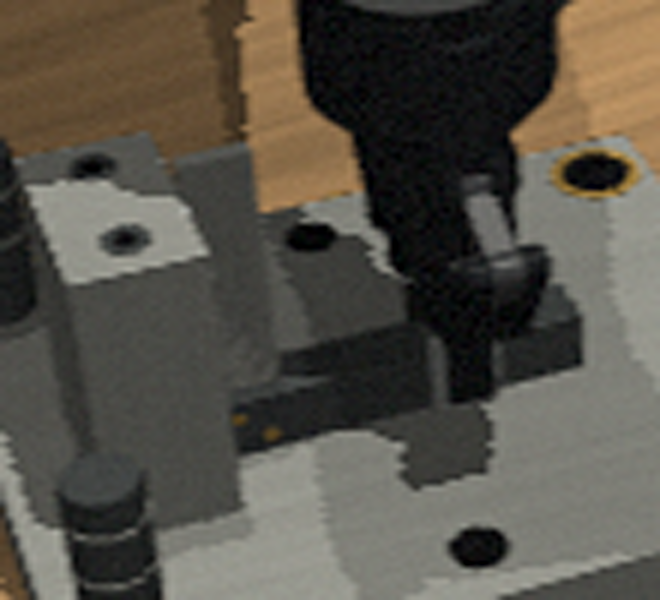

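Contact made: the force rose to 14 N and the heel and blade meet the insert face mid-width (heel at about scene (190,272)). I'll add a little more push both ways.

Call:
play_rows([
  [0,0,0.5,0,0,0],
  [-0.2,0,0.3,0,0,0],
  [0,0,0,0,0,0],
  [0,0,0,0,0,0],
  [0,0,0,0,0,0],
  [0,0,0,0,0,0],
  [0,0,0,0,0,0],
  [0,0,0,0,0,0],
])

```text
time_s: 14.52
position: [559.6, -75.3, 62.7]
orientation: [[0.176, 0.984, 0.004], [0.984, -0.176, 0.004], [0.004, 0.003, -1.0]]
ft_force: [-0.1, 15.7, 14.0]
finger_gap: 19.2
grasp_force: 61.0
```

Call:
play_rows([
  [0,0,0,0,0,0],
  [0,0,0,0,0,0],
  [0,0,0,0,0,0],
  [0,0,0,0,0,0],
])

```text
time_s: 15.02
position: [559.6, -75.3, 62.7]
orientation: [[0.176, 0.984, 0.004], [0.984, -0.176, 0.004], [0.005, 0.003, -1.0]]
ft_force: [-0.9, 15.9, 13.8]
finger_gap: 18.9
grasp_force: 61.0
```

Forces are steady: about 16 N into the insert, about 18 N down and a 61 N grip, with tilt under 0.01 rad.

```bash
python3 -c "
from plant import ticket
print(ticket.hand_in())"
```

```text
the job is handed in; nothing more can be done
None
```

I handed the job in at about 15 s with the square still gripped at about 61 N and pressed into the corner, about 18 N down on the plate and 16 N against the insert. It was seated on the plate about 24 mm clear before I slid it in. I never moved near the loose pillars or the bushing, but took no final picture of them; hand-in returned no verdict.

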